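# Centre the espresso cup on the scale pan and tare

### The arm

A 6-joint arm with a two-finger parallel gripper is mounted at the origin on the work surface. World frame = base frame: x ahead of the robot, y to its left, z up, the work surface at z = 0. Lengths are in m, angles in rad, forces in N, time in s.
With the tool pointing down it reaches from about 0.35 to 0.85 m from the base axis. Payload 8.1 kg.
Tool frame: the origin (TCP) lies at the very end of the fingers, on their centre line; the grasp point (between the pads) lies 19 mm behind it; z points along the fingers, y is the direction in which the jaws open and shut (so a half turn about z gives the same grasp; the last joint's range is limited). The gripper opens to 93 mm and grips with 3 to 60 N. Pads are 15 mm wide; open, the fingers measure 128 mm over their backs; the gripper's body (75 mm by 188 mm) begins 65 mm behind the grasp point.
Start: joints at [-1.297, 0.13, 1.488, -0, 1.523, -0.085], TCP at [0.211, -0.562, 0.196] pointing down, gripper open.
Joint ranges: [-2.96, 2.96], [-0.89, 2.26], [0.02, 2.5], [-1.34, 4.48], [0, 2.73], [-2.66, 2.66]. Speed limits (rad/s): [2.39, 2.39, 2.79, 3.14, 3.14, 3.14].

### API

Orientations are given as a rotation vector (axis times angle).
In Python, from plant import robot gives the robot as it stands.
- The arm moves only by the shell command python3 -m pendant 'ROWS' [OPENING] [FORCE]. ROWS is JSON, a list of rows, each an object with "delta_pos": the shift along the tool's x, y, z in m, a list of three; "spin": the turn about the tool's z in rad. In form: [{"delta_pos": [dx, dy, dz], "spin": spin}, ...]. A call has 1 to 10 rows; each row is the pose to reach, as a shift and turn from the pose measured when the call began, along the tool's axes at that moment; what a row does not reach only later rows make up. A row lasts 1/10 s, in which the tool goes at most 50 mm and 8.59 degrees, less where a joint would pass 70% of its speed; a pose out of reach is approached as far as the arm can. A call with a gripper value outside its range is refused whole. OPENING is the closure, from -1 (fully open) to 1 (shut), set as the call begins (- or left out, the last holds). The fingers move at their own pace and stop on an object; FORCE is the grip in N (left out, the last holds). Time passes only in rows, so rows that repeat a pose let the fingers close. It gives the time, the measured TCP pose, the force and the opening at its end, in the units of the state.
- robot.read_state(): the state, without advancing time (a new reading comes with each control period).
- robot.read_camera(name): name is "scene" or "top" or "wrist"; returns a dict with "color" (384x512x3 uint8, blue, green, red), "camera_matrix" (3x3 intrinsics, pixels), "D" ([k1, k2, p1, p2, k3] as OpenCV has them; the pictures are not rectified), "R" (3x3) and "t" (3): a world point X has camera coordinates R X + t. Camera axes: x right, y down, z forward; pixel columns grow to the right and rows downward; lengths in m; the calibration is good to about 2 mm. A picture is of the moment at which its call begins. There is no depth.
- robot.close_job(): hands the job in, once; it reports no verdict.
Trained networks look in the newest picture that a camera, given by its name, has taken for a name from the list of things; names that differ only in an ending like _2 or _b are one class to them, and where a whole thing is asked for, a point or a joint stands for the part that bears it (a point fixed in the world has none). Each returns a list of dicts, best first, with "score" (0 to 1); they miss things now and then, are a little off and sometimes report something else, mostly with a low value. They report only what shows in the picture. A call takes as long as a camera call. They do not tell look-alikes from the thing itself.
- robot.outline_of(camera, label): "mask" (384x512 bool, what is visible of it).
- robot.mark_of(camera, label): "location" ([x, y, z] in m, in the coordinates of the camera as it stood for that picture, good to about 4 mm: a listed point, or the origin of a listed thing).
The state is a dict: "t": time; "q": joint angles; "dq": joint speeds; "joint_torque": joint torques, N m; "tool_pos": TCP position; "orientation": TCP orientation; "force": force on the tool from outside, world axes, zero at the start; "wrist_torque": the same for the moment, N m; "opening": finger opening in m.
Only numpy, scipy, OpenCV 4.12 (cv2) and the standard library are available. Lean on these libraries where they do the work, as an engineer would, in place of code of your own. Each camera call takes 0.05 s, during which the arm holds its last target.

### The job

The espresso cup stands off-centre on the round pan of the bar scale. Nudge it upright to the middle of the pan with light fingertip taps on the outside of its wall, never taking it between the fingers, lifting it, tipping it over or knocking it off, and leave it standing there; then press the scale's tare key (the larger of its two keys) and come away. Do not press the smaller power key, and leave the tamper, milk jug, dosing cup and saucer where they are.

Things in the scene. Friction and masses are not known exactly. Their poses are not given: they have to be found in the camera images.
- cup: white ceramic espresso cup, 130 g, 62 mm high; origin: centre of its foot's underside. Narrow foot 31 mm across; belly widest (62 mm) 27 mm up, rim 58 mm. Ear handle along its own +x, 24 to 54 mm up, reaching 49 mm from the axis. Pushed slowly at the belly it slides (0.5 to 2 N); near the rim it tips. Starts 17 to 25 mm off centre; the handle never points within 50 degrees of straight outward
- pan_top (a point): centre of the flat top of the scale's round weighing pan: steel disc 72 mm across with a dark 66 mm pad, its top 26 mm above the counter and 8 mm above the scale's body. The pan does not move; its own x and y axes mean nothing.
- scale: grey bar scale, fixed, body 160 mm (its x) by 124 mm (its y) by 18 mm high; origin: centre of its underside. In its frame: pan centre at x +30 mm, y 0; dark display at x -55 mm, y 0; two round black keys beside the display at x -55 mm, tare (large) at y +43 mm, power (small) at y -43 mm. Nothing else stands within 105 mm of the pan's centre
- tare_key (a joint): travel of the larger key (tare), m: 0 up, 0.003 fully down; it springs back. Starts to move at 0.9 N, fully down at 3 N. It counts as pressed past 0.002.
- tare_key_top (a point): centre of the tare key's top: 20 mm across, standing 4 mm above the scale's body (22 mm above the counter), pressed straight down; 1 mm still stands out when fully down.
- power_key (a joint): travel of the smaller key (power), 12 mm across, m: 0 up, 0.003 fully down. Not to be pressed.
- power_key_top (a point): centre of the power key's top, 22 mm above the counter.
- tamper: bystander: coffee tamper standing on its 58 mm steel foot, 78 mm high; origin under its centre. Loose.
- jug: bystander: steel milk jug 84 mm high, 73 mm across, handle along its own +x reaching 62 mm from its axis; origin under its centre. Loose.
- dosing_cup: bystander: plain aluminium dosing cup 52 mm high, 62 mm across the rim, no handle; origin under its centre. Loose.
- saucer: bystander: white ceramic saucer 120 mm across, 16 mm high; origin under its centre. Loose.
Things that resemble listed ones, but are neither listed nor needed, are in the scene too. Leave any red or turquoise look-alike of the cup alone.

How it is judged:
By the outcome, as a careful person would: the job done as asked, in the order asked, and still so for the second after the job is handed in, with the robot touching nothing.
It also fails if it takes over 56 s, if anything falls off the work surface, if the arm or the gripper's body presses on something with over 40 N, if the wrist force passes 120 N, or if a joint passes its speed limit or range.

## Working session

There is one attempt and no reset: what is moved stays moved. The work goes in short steps, Python scripts to look and compute and a shell command to move; the robot and the scene stay as the last step left them, time stands still between calls to the robot, and variables do not carry over. Pictures are saved under pics/ and viewed, and the job is handed in when it is done.

```bash
ls; mkdir -p pics; cat > h.py <<'E'
import numpy as np,cv2
from plant import robot
def shot(n,f):
    c=robot.read_camera(n); cv2.imwrite(f'pics/{f}.png',c["color"]); return c
def w(c,p): return c["R"].T@(np.array(p)-c["t"])
def marks(cam,c,labels):
    for l in labels:
        for d in robot.mark_of(cam,l)[:3]: print(cam,l,round(d["score"],2),np.round(w(c,d["location"]),4))
def proj(c,X):
    return cv2.projectPoints(np.array(X,float).reshape(-1,3),cv2.Rodrigues(c["R"])[0],c["t"],c["camera_matrix"],np.array(c["D"]))[0].reshape(-1,2)
def ray(c,uv,z):
    p=cv2.undistortPoints(np.array(uv,float).reshape(-1,1,2),c["camera_matrix"],np.array(c["D"])).reshape(-1,2)
    o=-c["R"].T@c["t"]; d=np.c_[p,np.ones(len(p))]@c["R"]
    return o+d*((z-o[2])/d[:,2])[:,None]
E
python3 - <<'E'
from h import *
s=robot.read_state(); print({k:np.round(v,3) for k,v in s.items()})
for n in ["top","scene"]:
    c=shot(n,n+"0"); print(n,np.round(-c["R"].T@c["t"],3))
    marks(n,c,["cup","pan_top","scale","tare_key_top","power_key_top"])
E
```

```text
pics
{'t': np.float64(0.0), 'q': array([-1.297,  0.131,  1.489, -0.   ,  1.523, -0.085]), 'dq': array([-0.001,  0.001, -0.001,  0.   , -0.   , -0.002]), 'joint_torque': array([-2.0000e-03, -5.5985e+01, -4.9176e+01,  7.7000e-02,  3.6000e-02,
       -0.0000e+00]), 'tool_pos': array([ 0.211, -0.561,  0.195]), 'orientation': array([-3.089, -0.56 ,  0.   ]), 'force': array([ 0.293, -1.505,  1.128]), 'wrist_torque': array([ 0.013,  0.012, -0.01 ]), 'opening': np.float64(0.093)}
top [0.495 0.045 1.069]
top cup 0.96 [ 0.3513  0.1015 -0.0051]
top cup 0.94 [0.5744 0.0359 0.0204]
top cup 0.67 [ 0.5376  0.2465 -0.0011]
top pan_top 0.57 [0.5672 0.0541 0.0241]
top scale 0.71 [ 0.5392  0.0742 -0.0025]
top tare_key_top 0.53 [0.5131 0.1346 0.023 ]
scene [ 0.955 -0.402  0.539]
scene cup 0.86 [0.537  0.2442 0.0031]
scene cup 0.77 [ 0.3452  0.0972 -0.0007]
scene pan_top 0.64 [0.5626 0.0551 0.0241]
scene scale 0.84 [0.5361 0.0693 0.0022]
scene tare_key_top 0.56 [0.5073 0.1347 0.0245]
```

View pics/top0.png

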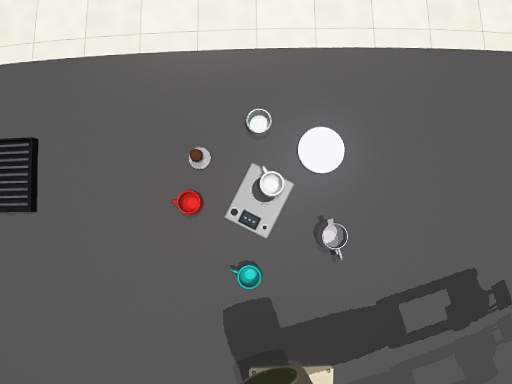

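View pics/scene0.png

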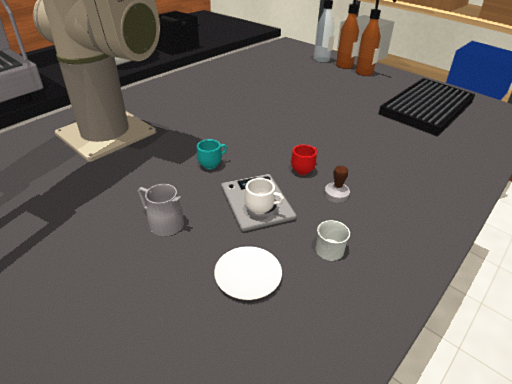

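The top view shows the white cup at (271,184) on the scale, tare key at (235,212), power key at (265,228). The cup handle points up-left. Red and turquoise look-alikes stand at (189,202) and (249,277). Next I'll overlay the model to refine the poses.

```bash
cat >> h.py <<'E'
def circ(x,y,z,r,n=48):
    a=np.linspace(0,2*np.pi,n); return np.c_[x+r*np.cos(a),y+r*np.sin(a),np.full(n,z)]
def scale_pts(x,y,a):
    R=np.array([[np.cos(a),-np.sin(a)],[np.sin(a),np.cos(a)]])
    f=lambda p:R@np.array(p)+[x,y]
    return f
def overlay(c,sc,cup,name,win,k):
    """win u0,v0,u1,v1"""
    u0,v0,u1,v1=win
    im=cv2.resize(c["color"][v0:v1,u0:u1],None,fx=k,fy=k,interpolation=cv2.INTER_CUBIC)
    raw=im.copy()
    def pl(X,col):
        p=((proj(c,X)-[u0,v0]+.5)*k).round().astype(int); cv2.polylines(im,[p.reshape(-1,1,2)],False,col,1)
    f=scale_pts(*sc)
    B=[[*f(p),.018] for p in [(-.08,-.062),(.08,-.062),(.08,.062),(-.08,.062),(-.08,-.062)]]
    pl(B,(0,255,0))
    pl(circ(*f((.03,0)),.026,.036),(0,255,255))
    pl(circ(*f((-.055,.043)),.022,.010),(255,0,255)); pl(circ(*f((-.055,-.043)),.022,.006),(0,0,255))
    if cup is not None:
        x,y,a=cup; pl(circ(x,y,.026+.062,.029),(255,128,0)); pl(circ(x,y,.026+.027,.031),(255,0,0))
        pl([[x,y,.026+.04],[x+.049*np.cos(a),y+.049*np.sin(a),.026+.04]],(0,128,255))
    cv2.imwrite(f'pics/{name}.png',im); cv2.imwrite(f'pics/{name}_raw.png',raw)
E
python3 - <<'E'
from h import *
from scipy.optimize import least_squares
c=robot.read_camera("top")
C=[]
for cam in ["top","scene"]:
    c=robot.read_camera(cam)
    ms=robot.outline_of(cam,"scale"); print(cam,[ (round(m["score"],2),m["mask"].sum()) for m in ms])
    mc=robot.outline_of(cam,"cup"); print([(round(m["score"],2),m["mask"].sum(),np.round(np.argwhere(m["mask"]).mean(0)[::-1])) for m in mc])
c=robot.read_camera("top")
overlay(c,(.538,.0705,-.51),(.5744,.036,0.3),"ov1",(210,140,320,250),5)
c=robot.read_camera("scene")
overlay(c,(.538,.0705,-.51),(.5744,.036,0.3),"ov2",(200,150,320,240),6)
E
```

```text
top [(0.55, np.int64(2134))]
[(0.91, np.int64(485), array([250., 276.])), (0.74, np.int64(511), array([270., 183.])), (0.71, np.int64(520), array([190., 201.]))]
scene [(0.81, np.int64(1621))]
[(0.84, np.int64(964), array([261., 195.])), (0.69, np.int64(645), array([210., 153.])), (0.58, np.int64(585), array([304., 158.]))]
```

View pics/ov1.png

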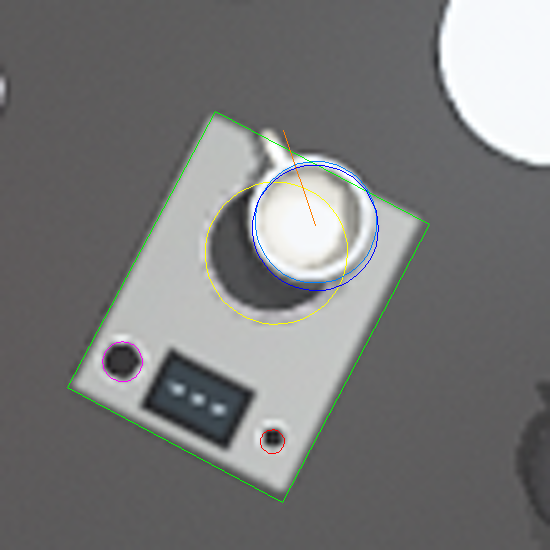

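View pics/ov2.png

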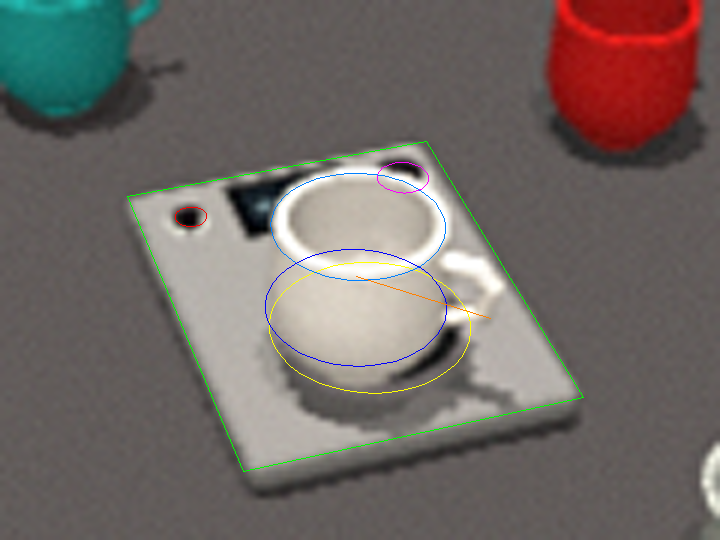

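```bash
cat >> h.py <<'E'
from scipy.spatial.transform import Rotation as Ro
def go(p,ang=None):
    s=robot.read_state(); R=Ro.from_rotvec(s["orientation"]).as_matrix()
    a=np.degrees(np.arctan2(R[1,0],R[0,0])); d=R.T@(np.array(p)-s["tool_pos"])
    print("t",s["t"],"pos",np.round(s["tool_pos"],4),"xang",round(a,2),"zax",np.round(R[:,2],3),"F",np.round(s["force"],2),"op",round(s["opening"],4))
    print("delta",np.round(d,4),"spin",None if ang is None else round(np.radians((a-ang+180)%360-180),4))
E
python3 - <<'E'
from h import *
go((.609,-.012,.25),123.7)
c=shot("wrist","w0"); print(-c["R"].T@c["t"], c["R"][2])
E
```

```text
t 1.05 pos [ 0.2107 -0.5618  0.1959] xang 20.56 zax [-0.  0. -1.] F [0.95 0.24 0.3 ] op 0.0928
delta [ 0.566  -0.3749 -0.0541] spin -1.8002
[ 0.27822258 -0.53565111  0.38546582] [-0.24415318 -0.09210959 -0.96535229]
```

```bash
python3 -m pendant '[{"delta_pos":[0.04,-0.027,-0.02],"spin":-0.128},{"delta_pos":[0.08,-0.054,-0.03],"spin":-0.256},{"delta_pos":[0.12,-0.081,-0.04],"spin":-0.384},{"delta_pos":[0.16,-0.108,-0.05],"spin":-0.512},{"delta_pos":[0.2,-0.135,-0.054],"spin":-0.64},{"delta_pos":[0.24,-0.16,-0.054],"spin":-0.768},{"delta_pos":[0.28,-0.187,-0.054],"spin":-0.896},{"delta_pos":[0.32,-0.214,-0.054],"spin":-1.024},{"delta_pos":[0.36,-0.241,-0.054],"spin":-1.152},{"delta_pos":[0.4,-0.268,-0.054],"spin":-1.28}]' 1 10
python3 - <<'E'
from h import *
go((.609,-.012,.25),123.7)
E
```

```text
t: 2.1
tool_pos: [0.492, -0.1686, 0.2503]
orientation: [2.138, 2.301, 0.0]
force: [0.5, -1.0, -0.0]
opening: 0.0173
t 2.1 pos [ 0.492  -0.1686  0.2503] xang 94.2 zax [ 0.001 -0.    -1.   ] F [ 0.51 -0.99 -0.02] op 0.0173
delta [0.1476 0.1281 0.0003] spin -0.515
```

```bash
python3 -m pendant '[{"delta_pos":[0.037,0.032,0],"spin":-0.13},{"delta_pos":[0.074,0.064,0],"spin":-0.26},{"delta_pos":[0.111,0.096,0],"spin":-0.39},{"delta_pos":[0.148,0.128,0],"spin":-0.515},{"delta_pos":[0.148,0.128,0],"spin":-0.515},{"delta_pos":[0.148,0.128,0],"spin":-0.515}]' 1 10
python3 - <<'E'
from h import *
go((.609,-.012,.25),123.7)
c=shot("wrist","w1"); print(-c["R"].T@c["t"])
marks("wrist",c,["cup","pan_top","scale","tare_key_top","power_key_top"])
overlay(c,(.538,.0705,-.51),(.576,.038,0.47),"ov3",(0,0,512,384),1.5)
E
```

```text
t: 2.7
tool_pos: [0.6089, -0.0106, 0.2496]
orientation: [-1.48, -2.771, 0.001]
force: [0.3, -0.0, -0.0]
opening: 0.0001
t 2.7 pos [ 0.6089 -0.0106  0.2496] xang 123.79 zax [-0.001 -0.001 -1.   ] F [ 0.33 -0.01 -0.04] op 0.0001
delta [-0.0012 -0.0007 -0.0004] spin 0.0016
[0.56849283 0.05037335 0.4391135 ]
wrist cup 0.71 [0.576  0.0381 0.0281]
wrist pan_top 0.9 [0.5654 0.0587 0.0283]
wrist pan_top 0.68 [ 0.6682 -0.0878  0.0016]
wrist scale 0.85 [ 0.5387  0.0688 -0.0006]
wrist tare_key_top 0.72 [0.5083 0.1394 0.0217]
wrist power_key_top 0.54 [0.4683 0.057  0.0207]
```

View pics/ov3.png

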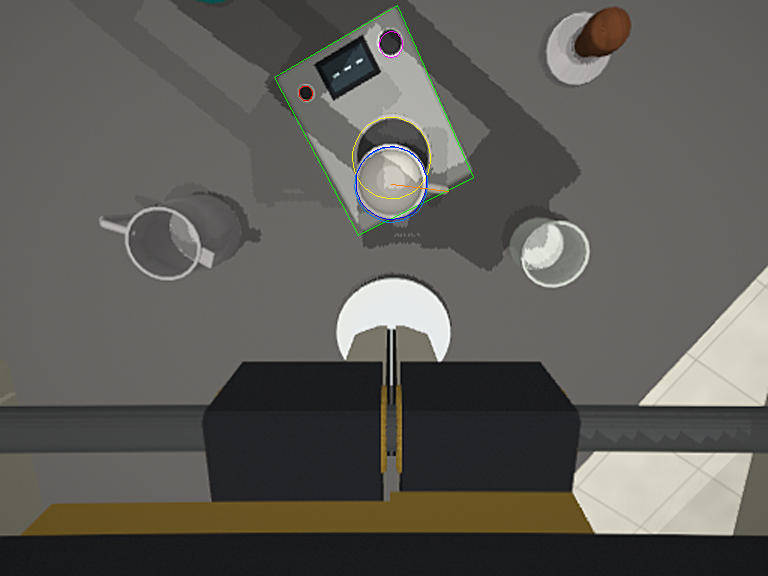

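```bash
python3 - <<'E'
from h import *
c=robot.read_camera("wrist")
overlay(c,(.538,.0705,-.51),(.576,.038,0.47),"ov4",(170,0,330,165),4.5)
E
```

```text
(no output)
```

View pics/ov4.png

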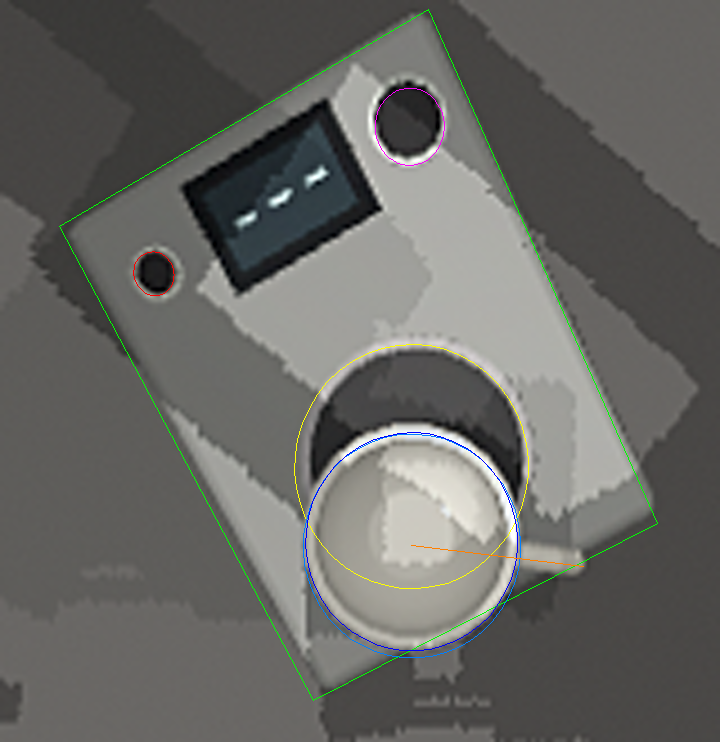

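```bash
cat >> h.py <<'E'
def fitc(c,pts,win,k,z,r):
    from scipy.optimize import least_squares
    P=ray(c,np.array(pts,float)/k+np.array(win[:2])-.5,z)[:,:2]
    s=least_squares(lambda p:np.hypot(*(P-p).T)-r,P.mean(0)); f=least_squares(lambda p:np.hypot(*(P-p[:2]).T)-p[2],[*P.mean(0),r])
    print("fit",np.round(s.x,4),"res",np.round(s.fun*1e3,1),"free",np.round(f.x,4)); return s.x
E
python3 - <<'E'
from h import *
c=robot.read_camera("wrist"); W=(170,0,330,165)
# gradient-based edge points
im=cv2.cvtColor(c["color"],cv2.COLOR_BGR2GRAY).astype(float)
def edge(cx,cy,z,r,angs,sgn):
    pts=[]
    for a in np.radians(angs):
        rr=np.linspace(r-.006,r+.006,49)
        X=np.c_[cx+rr*np.cos(a),cy+rr*np.sin(a),np.full(49,z)]
        p=proj(c,X).astype(np.float32); v=cv2.remap(im.astype(np.float32),p[:,:1],p[:,1:],cv2.INTER_LINEAR).ravel()
        g=np.gradient(cv2.GaussianBlur(v.reshape(-1,1),(1,9),0).ravel())*sgn; i=g.argmax(); 
        if g[i]>1.: pts.append(p[i])
    return pts
pan=fitc(c,np.array(edge(.5653,.0578,.026,.033,range(60,190,5),1))+.5,(0,0),1,.026,.033)
cup=fitc(c,np.array(edge(.575,.0395,.088,.029,[a for a in range(-180,180,10) if abs(a-27)>25],-1))+.5,(0,0),1,.088,.029)
print(pan-cup,np.hypot(*(pan-cup)),np.degrees(np.arctan2(*(pan-cup)[::-1])))
for x,y,r in [(.5095,.1355,.01),(.468,.057,.006)]:
    fitc(c,np.array(edge(x,y,.022,r,range(0,360,15),1))+.5,(0,0),1,.022,r)
E
```

```text
fit [0.5646 0.0582] res [-0.   0.4 -0.2  0.   0.2 -0.1  0.1  0.  -0.   0.2 -0.4 -0.2 -0.2 -0.2
 -0.2 -0.  -0.3  0.5  0.5  0.2 -0.   0.   0.   0.1 -0.4  0.1] free [0.5648 0.0581 0.0332]
fit [0.5754 0.0404] res [ 0.4  0.6  0.4 -4.2 -3.9 -0.   0.7  0.3  0.5  0.2 -0.2  0.5  0.1 -0.3
  0.1 -0.1 -0.8 -0.5 -0.9 -1.2 -1.  -0.7 -0.7 -0.3 -0.2  0.2  0.3  0.2
  0.4  0.1  0.7] free [0.5753 0.0404 0.0287]
[-0.01074169  0.01779427] 0.020785084669455983 121.11770655298845
fit [0.5098 0.136 ] res [-0.  -0.4 -0.3 -0.3 -0.6 -0.3 -0.2 -0.6  0.2 -0.6  0.  -0.3  0.1 -0.3
  0.  -0.9 -0.4 -0.4  0.  -0.1 -0.5 -0.3  0.  -0.4] free [0.5098 0.136  0.0097]
fit [0.47   0.0606] res [-0.4 -0.2 -0.3 -0.6 -1.1 -0.9 -0.3 -0.3 -0.2 -0.1  0.  -0.9 -0.4 -0.5
 -0.3 -0.2 -0.1  0.1 -0.  -0.   0.   0.1 -0.3 -0.6] free [0.4699 0.0604 0.0056]
```

```bash
cat >> h.py <<'E'
def edges(c,cx,cy,z,r,angs,sgn,span=.006):
    im=cv2.cvtColor(c["color"],cv2.COLOR_BGR2GRAY).astype(np.float32); pts=[]
    for a in np.radians(angs):
        rr=np.linspace(r-span,r+span,49)
        X=np.c_[cx+rr*np.cos(a),cy+rr*np.sin(a),np.full(49,z)]
        p=proj(c,X).astype(np.float32); v=cv2.remap(im,p[:,:1],p[:,1:],cv2.INTER_LINEAR).ravel()
        g=np.gradient(cv2.GaussianBlur(v.reshape(-1,1),(1,9),0).ravel())*sgn; i=g.argmax()
        if g[i]>1.: pts.append(p[i]+.5)
    return np.array(pts)
def fitr(c,cx,cy,z,r,angs,sgn,span=.006):
    from scipy.optimize import least_squares
    for _ in range(3):
        P=ray(c,edges(c,cx,cy,z,r,angs,sgn,span)-.5,z)[:,:2]
        s=least_squares(lambda p:np.hypot(*(P-p).T)-r,[cx,cy],loss="soft_l1",f_scale=.0004); cx,cy=s.x
    print("fit",np.round(s.x,4),"n",len(P),"med|res|mm",round(np.median(abs(s.fun))*1e3,2)); return s.x
PAN=np.array([.5646,.0582])
E
python3 - <<'E'
from h import *
a=np.radians(121.1); d=np.array([np.cos(a),np.sin(a)])
go((*(PAN-d*.082),.12),121.1); go((*(PAN-d*.082),.038),121.1)
E
```

```text
t 3.1 pos [ 0.6087 -0.0126  0.2507] xang 123.61 zax [ 0.001 -0.001 -1.   ] F [ 0.26 -0.51 -0.42] op 0.0007
delta [ 0.0016 -0.0012  0.1307] spin 0.0438
t 3.1 pos [ 0.6087 -0.0126  0.2507] xang 123.61 zax [ 0.001 -0.001 -1.   ] F [ 0.26 -0.51 -0.42] op 0.0007
delta [ 0.0017 -0.0013  0.2127] spin 0.0438
```

```bash
python3 -m pendant '[{"delta_pos":[0.001,-0.001,0.03],"spin":0.044},{"delta_pos":[0.001,-0.001,0.07],"spin":0.044},{"delta_pos":[0.001,-0.001,0.11],"spin":0.044},{"delta_pos":[0.001,-0.001,0.15],"spin":0.044},{"delta_pos":[0.001,-0.001,0.18],"spin":0.044},{"delta_pos":[0.001,-0.001,0.2],"spin":0.044},{"delta_pos":[0.001,-0.001,0.21],"spin":0.044},{"delta_pos":[0.001,-0.001,0.212],"spin":0.044},{"delta_pos":[0.001,-0.001,0.212],"spin":0.044}]' 1 10
python3 - <<'E'
from h import *
a=np.radians(121.1); d=np.array([np.cos(a),np.sin(a)])
go((*(PAN-d*.082),.038),121.1)
for n in ["wrist","scene","top"]: c=shot(n,n+"2")
c=robot.read_camera("wrist")
fitr(c,*PAN,.026,.033,range(60,190,5),1); fitr(c,.5754,.0402,.088,.029,range(60,340,10),-1)
overlay(c,(.538,.0725,-.515),(.5754,.0402,0.47),"ov5",(130,0,386,300),2.6)
E
```

```text
t: 4.0
tool_pos: [0.6082, -0.0126, 0.0396]
orientation: [1.544, 2.733, 0.001]
force: [-0.4, -0.3, -0.0]
opening: 0.0011
t 4.0 pos [ 0.6082 -0.0126  0.0396] xang 121.07 zax [ 0.002 -0.001 -1.   ] F [-0.42 -0.26 -0.02] op 0.0011
delta [ 0.0012 -0.0007  0.0016] spin -0.0005
fit [0.5643 0.0587] n 26 med|res|mm 0.01
fit [0.5748 0.0398] n 28 med|res|mm 0.23
```

View pics/ov5.png

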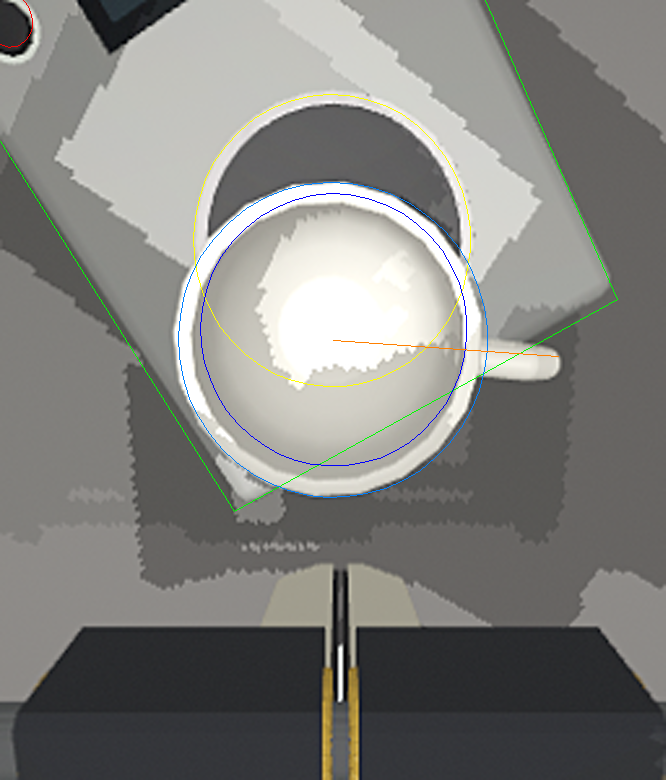

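View pics/scene2.png

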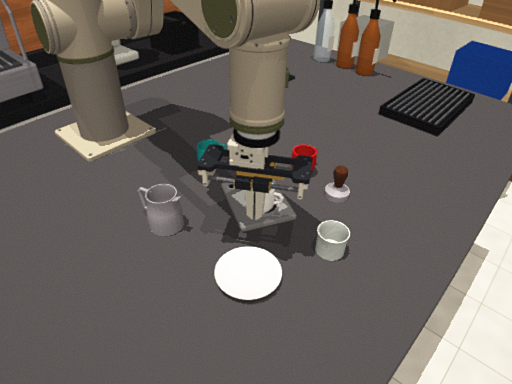

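```bash
python3 -m pendant '[{"delta_pos":[0.007,-0.0015,0.001],"spin":0},{"delta_pos":[0.013,-0.0015,0.001],"spin":0},{"delta_pos":[0.017,-0.0015,0.001],"spin":0},{"delta_pos":[0.019,-0.0015,0.001],"spin":0},{"delta_pos":[0.021,-0.0015,0.001],"spin":0},{"delta_pos":[0.0225,-0.0015,0.001],"spin":0},{"delta_pos":[0.024,-0.0015,0.001],"spin":0},{"delta_pos":[0.0255,-0.0015,0.001],"spin":0},{"delta_pos":[0.027,-0.0015,0.001],"spin":0},{"delta_pos":[0.0285,-0.0015,0.001],"spin":0}]' 1 10
cat >> h.py <<'E'
def look(name,cup0,tool=True):
    c=shot("wrist",name); s=robot.read_state(); R=Ro.from_rotvec(s["orientation"]).as_matrix()
    pan=fitr(c,*PAN,.026,.033,range(60,190,5),1); cup=fitr(c,*cup0,.088,.029,range(60,340,10),-1,.009)
    e=pan-cup; print("t",s["t"],"tcp",np.round(s["tool_pos"],4),"F",np.round(s["force"],2),"pan-cup mm",np.round(e*1e3,1),"ang",round(np.degrees(np.arctan2(e[1],e[0])),1),"in tool",np.round(R[:2,:2].T@e*1e3,1),"cup-tcp in tool",np.round(R[:2,:2].T@(cup-s["tool_pos"][:2])*1e3,1))
    return c,cup
E
python3 - <<'E'
from h import *
c,cup=look("w3",(.573,.042))
overlay(c,(.538,.0725,-.515),(*cup,0.47),"ov6",(130,0,386,300),2.6)
E
```

```text
t: 5.2
tool_pos: [0.5928, 0.0111, 0.0394]
orientation: [1.543, 2.732, 0.002]
force: [1.1, -0.4, 0.2]
opening: 0.0006
fit [0.5645 0.0585] n 26 med|res|mm 0.01
fit [0.5717 0.0463] n 28 med|res|mm 0.4
t 5.25 tcp [0.5927 0.0113 0.0393] F [ 0.97 -0.85  0.73] pan-cup mm [-7.2 12.3] ang 120.5 in tool [14.2  0.2] cup-tcp in tool [40.7  0.1]
```

View pics/ov6.png

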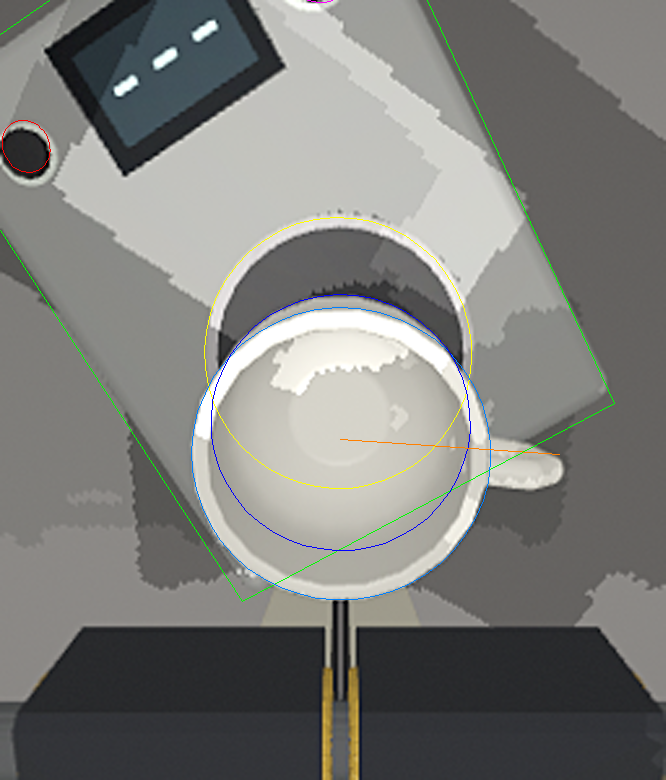

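```bash
python3 -m pendant '[{"delta_pos":[0.001,0,0.001],"spin":0},{"delta_pos":[0.002,0,0.001],"spin":0},{"delta_pos":[0.003,0,0.001],"spin":0},{"delta_pos":[0.004,0,0.001],"spin":0},{"delta_pos":[0.005,0,0.001],"spin":0},{"delta_pos":[0.006,0,0.001],"spin":0},{"delta_pos":[0.007,0,0.001],"spin":0},{"delta_pos":[0.008,0,0.001],"spin":0},{"delta_pos":[0.009,0,0.001],"spin":0},{"delta_pos":[0.010,0,0.001],"spin":0}]' 1 10
python3 - <<'E'
from h import *
c,cup=look("w4",(.567,.055))
overlay(c,(.538,.0725,-.515),(*cup,0.47),"ov7",(130,0,386,300),2.6)
c=shot("scene","s4")
E
```

```text
t: 6.25
tool_pos: [0.5875, 0.0199, 0.0383]
orientation: [1.543, 2.732, 0.002]
force: [0.9, -0.7, 1.8]
opening: 0.0004
fit [0.5646 0.0585] n 26 med|res|mm 0.0
fit [0.5674 0.0556] n 28 med|res|mm 0.38
t 6.3 tcp [0.5874 0.02   0.0383] F [ 0.31 -1.83  0.88] pan-cup mm [-2.8  2.9] ang 134.3 in tool [ 3.9 -0.9] cup-tcp in tool [40.8  1.2]
```

View pics/ov7.png

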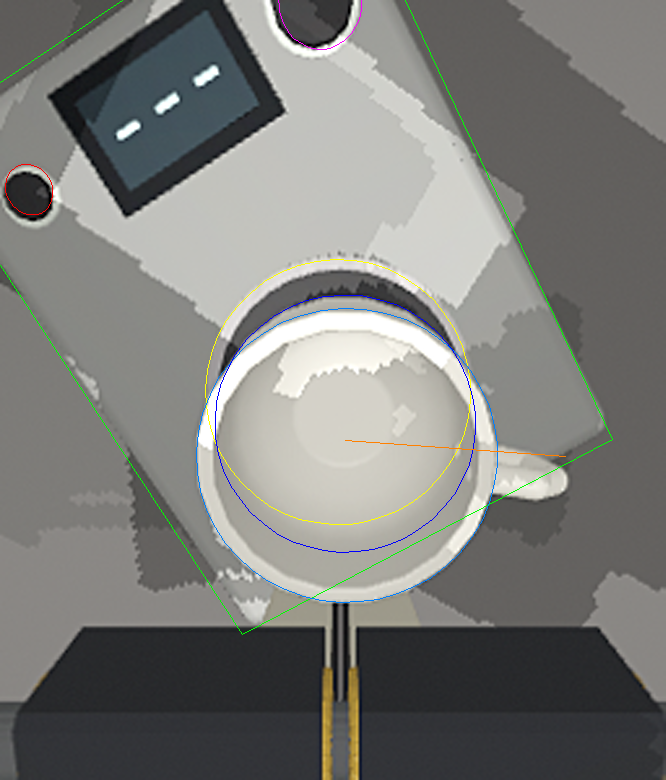

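```bash
python3 -m pendant '[{"delta_pos":[0.001,0,0],"spin":0},{"delta_pos":[0.002,0,0],"spin":0},{"delta_pos":[0.003,0,0],"spin":0},{"delta_pos":[0.0038,0,0],"spin":0},{"delta_pos":[0.0038,0,0],"spin":0},{"delta_pos":[0.000,0,0],"spin":0},{"delta_pos":[-0.01,0,0],"spin":0},{"delta_pos":[-0.02,0,0],"spin":0},{"delta_pos":[-0.025,0,0],"spin":0}]' 1 10
python3 - <<'E'
from h import *
c,cup=look("w5",(.565,.058))
overlay(c,(.538,.0725,-.515),(*cup,0.47),"ov8",(130,0,386,300),2.6)
E
```

```text
t: 7.25
tool_pos: [0.6009, -0.0027, 0.0383]
orientation: [1.544, 2.732, 0.002]
force: [-0.1, 0.3, 0.0]
opening: 0.0005
fit [0.5652 0.0617] n 26 med|res|mm 0.5
fit [0.5663 0.0592] n 28 med|res|mm 0.39
t 7.3 tcp [ 0.6011 -0.0031  0.0383] F [ 0.21 -0.93  0.08] pan-cup mm [-1.2  2.5] ang 114.9 in tool [2.8 0.3] cup-tcp in tool [71.3  2.3]
```

View pics/ov8.png

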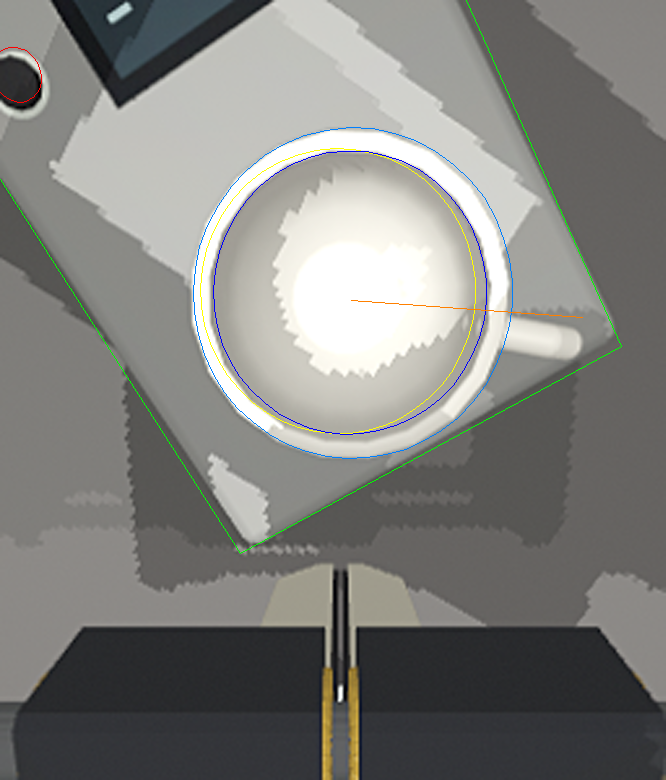

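```bash
python3 -m pendant '[{"delta_pos":[-0.005,0,-0.02],"spin":0},{"delta_pos":[-0.005,0,-0.06],"spin":0},{"delta_pos":[-0.005,0,-0.1],"spin":0},{"delta_pos":[-0.005,0,-0.14],"spin":0},{"delta_pos":[-0.005,0,-0.17],"spin":0},{"delta_pos":[-0.005,0,-0.18],"spin":0},{"delta_pos":[-0.005,0,-0.18],"spin":0}]' 1 10
python3 - <<'E'
from h import *
c,cup=look("w6",(.5663,.0592))
fitr(c,.5098,.136,.022,.01,range(0,360,10),1);fitr(c,.47,.0605,.022,.006,range(0,360,10),1)
c=shot("wrist","w6"); marks("wrist",c,["cup","pan_top","scale","tare_key_top"])
overlay(c,(.538,.0725,-.515),(*cup,0.4),"ov9",(150,0,350,190),3.5)
c=shot("scene","s6"); marks("scene",c,["cup","pan_top","scale","tare_key_top"])
overlay(c,(.538,.0725,-.515),(*cup,0.4),"ov10",(200,150,320,240),6)
E
```

```text
t: 8.0
tool_pos: [0.6041, -0.0074, 0.2202]
orientation: [1.543, 2.728, 0.004]
force: [-0.2, 0.3, 0.2]
opening: 0.0006
fit [0.5678 0.0568] n 26 med|res|mm 0.28
fit [0.5664 0.0591] n 28 med|res|mm 0.32
t 8.05 tcp [ 0.603  -0.0072  0.2179] F [-1.63 -0.42 -0.25] pan-cup mm [ 1.4 -2.2] ang -58.2 in tool [-2.6  0. ] cup-tcp in tool [75.7  2.8]
fit [0.5097 0.136 ] n 36 med|res|mm 0.25
fit [0.4696 0.0605] n 36 med|res|mm 0.27
wrist cup 0.95 [0.5616 0.0553 0.0284]
wrist scale 0.79 [ 5.365e-01  7.100e-02 -1.000e-04]
wrist tare_key_top 0.47 [0.5067 0.1387 0.0245]
scene cup 0.92 [0.563  0.0578 0.0234]
scene cup 0.89 [0.5344 0.2455 0.0054]
scene cup 0.66 [ 3.495e-01  9.770e-02 -2.000e-04]
scene pan_top 0.8 [0.5627 0.0545 0.026 ]
scene scale 0.58 [0.5389 0.0726 0.005 ]
```

View pics/ov9.png

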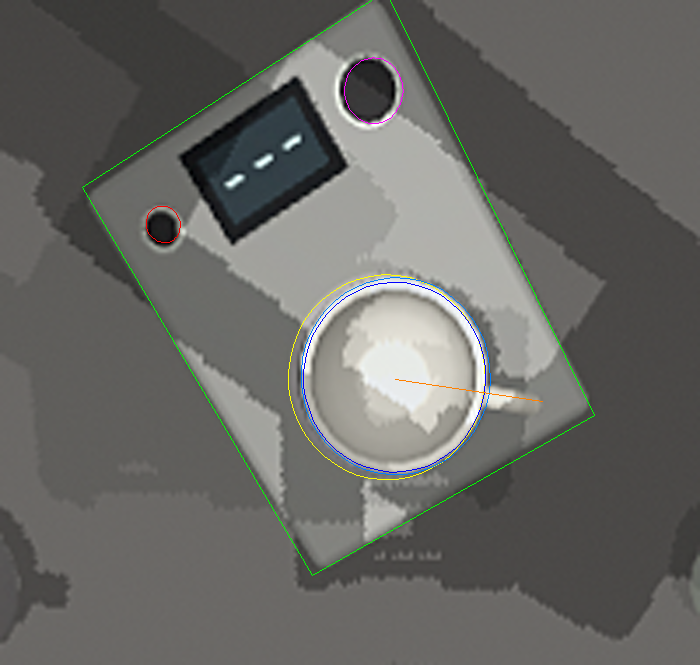

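View pics/ov10.png

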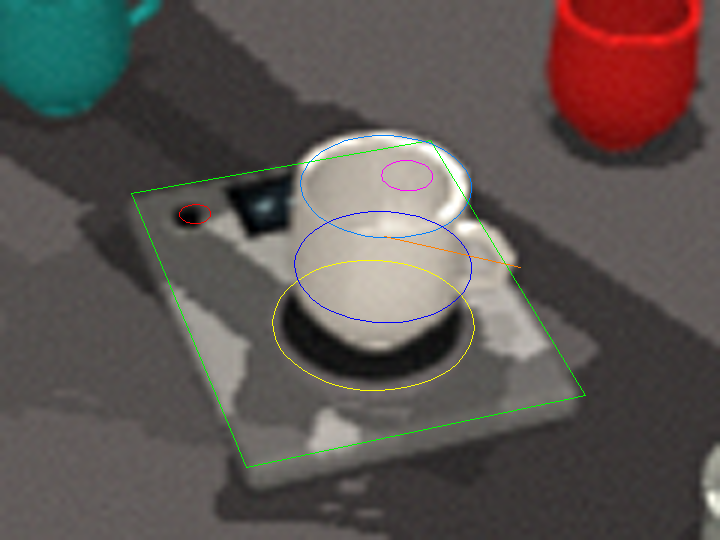

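```bash
python3 - <<'E'
from h import *
c=robot.read_camera("scene")
pan=fitr(c,*PAN,.026,.033,range(-110,20,5),1)
cup=fitr(c,.565,.058,.088,.029,range(90,200,10),-1,.006)
print("scene d",cup-pan)
u0,v0,k=230,160,9
im=cv2.resize(c["color"][160:225,230:300],None,fx=k,fy=k,interpolation=cv2.INTER_CUBIC)
def pl(X,col):
    p=((proj(c,X)-[u0,v0]+.5)*k).round().astype(int); cv2.polylines(im,[p.reshape(-1,1,2)],False,col,1)
pl(circ(*pan,.026,.033),(0,255,255)); pl(circ(*pan,.026,.0155),(0,255,0)); pl(circ(*pan,.053,.031),(255,0,0)); pl(circ(*pan,.088,.029),(255,128,0))
cv2.imwrite("pics/ov11.png",im)
E
```

```text
fit [0.5625 0.0586] n 26 med|res|mm 0.26
fit [0.5642 0.0589] n 11 med|res|mm 0.27
scene d [0.00171311 0.00022971]
```

View pics/ov11.png

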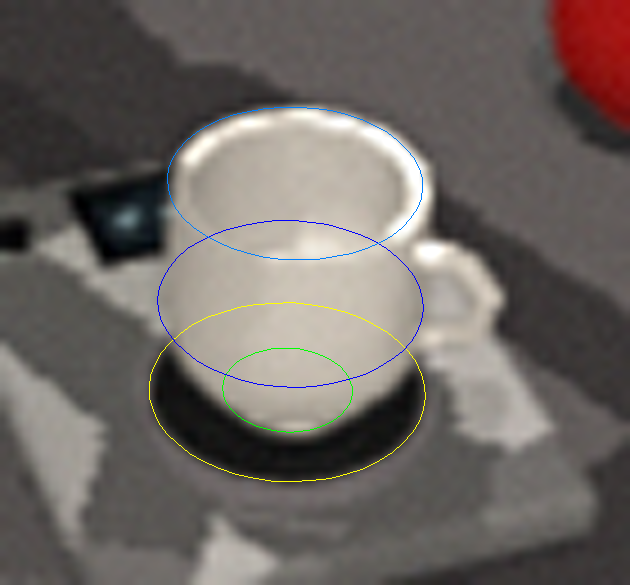

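```bash
python3 - <<'E'
from h import *
go((.5097,.136,.2)); go((.5097,.136,.035))
E
```

```text
t 8.6 pos [ 0.6029 -0.0071  0.2181] xang 121.02 zax [ 0.004 -0.001 -1.   ] F [-0.07 -0.05 -0.45] op 0.0001
delta [ 0.1707 -0.0061  0.0176] spin None
t 8.6 pos [ 0.6029 -0.0071  0.2181] xang 121.02 zax [ 0.004 -0.001 -1.   ] F [-0.07 -0.05 -0.45] op 0.0001
delta [ 0.1712 -0.0066  0.1826] spin None
```

```bash
python3 -m pendant '[{"delta_pos":[0.03,-0.001,0],"spin":0},{"delta_pos":[0.07,-0.003,0],"spin":0},{"delta_pos":[0.11,-0.004,0],"spin":0},{"delta_pos":[0.15,-0.006,0.01],"spin":0},{"delta_pos":[0.171,-0.006,0.04],"spin":0},{"delta_pos":[0.171,-0.0065,0.08],"spin":0},{"delta_pos":[0.171,-0.0065,0.12],"spin":0},{"delta_pos":[0.171,-0.0065,0.15],"spin":0},{"delta_pos":[0.171,-0.0065,0.17],"spin":0},{"delta_pos":[0.171,-0.0065,0.172],"spin":0}]' 1 10
python3 - <<'E'
from h import *
go((.5097,.136,.030)); go((.5097,.136,.018))
for n in ["wrist","scene","top"]: c=shot(n,n+"7")
c=robot.read_camera("scene"); overlay(c,(.538,.0725,-.515),None,"ov12",(190,110,320,230),5)
E
```

```text
t: 9.6
tool_pos: [0.5071, 0.1355, 0.0424]
orientation: [-1.546, -2.734, 0.004]
force: [-0.4, -0.0, 1.1]
opening: 0.0004
t 9.6 pos [0.5071 0.1355 0.0424] xang 121.03 zax [-0.002 -0.002 -1.   ] F [-0.44 -0.02  1.1 ] op 0.0004
delta [-0.0009  0.0025  0.0124] spin None
t 9.6 pos [0.5071 0.1355 0.0424] xang 121.03 zax [-0.002 -0.002 -1.   ] F [-0.44 -0.02  1.1 ] op 0.0004
delta [-0.0009  0.0025  0.0244] spin None
```

View pics/wrist7.png

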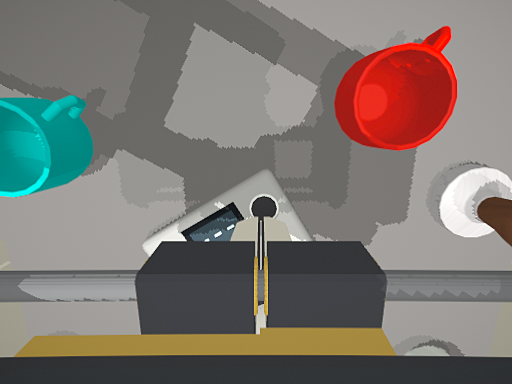

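View pics/ov12_raw.png

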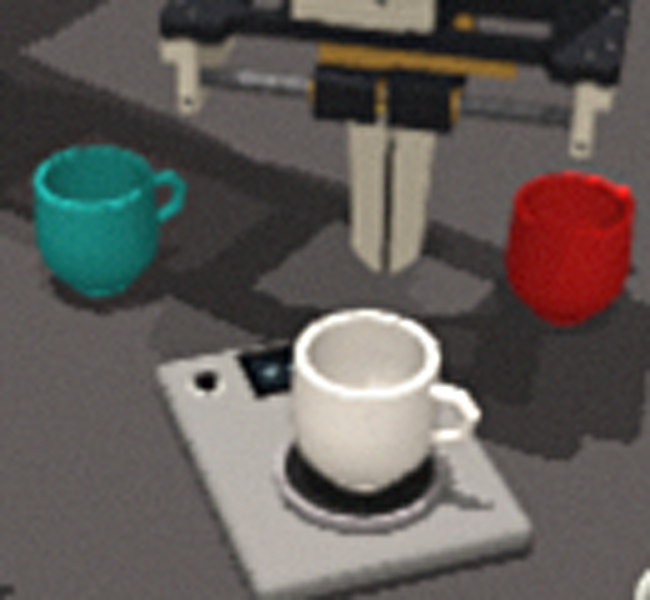

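```bash
python3 -m pendant '[{"delta_pos":[-0.001,0.002,0.008],"spin":0},{"delta_pos":[-0.001,0.002,0.014],"spin":0},{"delta_pos":[-0.001,0.002,0.018],"spin":0},{"delta_pos":[-0.001,0.002,0.02],"spin":0},{"delta_pos":[-0.001,0.002,0.0215],"spin":0},{"delta_pos":[-0.001,0.002,0.0225],"spin":0},{"delta_pos":[-0.001,0.002,0.0225],"spin":0}]' 1 10
python3 - <<'E'
from h import *
for i in range(4):
    go((.5097,.136,.019)); robot.read_camera("scene")
c=shot("wrist","w8"); s=robot.read_state(); print(proj(c,s["tool_pos"]),proj(c,[.5097,.136,.022]))
E
```

```text
t: 10.5
tool_pos: [0.5135, 0.1362, 0.0248]
orientation: [1.544, 2.73, 0.004]
force: [-0.7, -0.7, -0.5]
opening: 0.0006
t 10.5 pos [0.5135 0.1362 0.0248] xang 121.02 zax [ 0.006 -0.001 -1.   ] F [-0.7  -0.68 -0.54] op 0.0006
delta [ 0.0018 -0.0034  0.0058] spin None
t 10.55 pos [0.5136 0.1363 0.025 ] xang 121.02 zax [ 0.007 -0.001 -1.   ] F [-0.64  0.53  1.07] op 0.0004
delta [ 0.0018 -0.0035  0.006 ] spin None
t 10.6 pos [0.5137 0.1363 0.0251] xang 121.02 zax [ 0.007 -0.    -1.   ] F [0.57 0.33 0.01] op 0.0002
delta [ 0.0018 -0.0036  0.006 ] spin None
t 10.65 pos [0.5137 0.1363 0.0251] xang 121.02 zax [ 0.007 -0.    -1.   ] F [-0.8  -0.61  0.13] op 0.0005
delta [ 0.0019 -0.0036  0.0061] spin None
[[260.11131012 217.81709686]] [[255.09651635 213.86887067]]
```

View pics/w8.png

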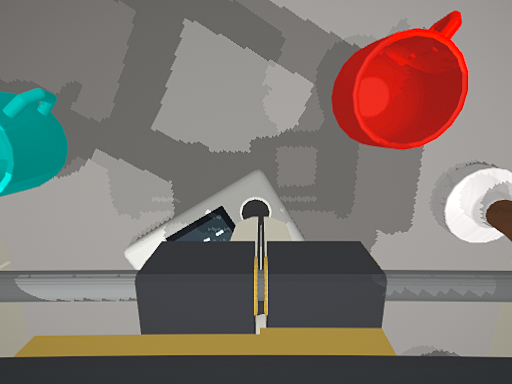

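```bash
python3 -m pendant '[{"delta_pos":[0.0015,-0.0035,-0.001],"spin":0},{"delta_pos":[0.0015,-0.0035,-0.001],"spin":0},{"delta_pos":[0.0015,-0.0035,0.001],"spin":0},{"delta_pos":[0.0015,-0.0035,0.003],"spin":0},{"delta_pos":[0.0015,-0.0035,0.0045],"spin":0},{"delta_pos":[0.0015,-0.0035,0.0052],"spin":0},{"delta_pos":[0.0015,-0.0035,0.0052],"spin":0},{"delta_pos":[0.0015,-0.0035,0.0052],"spin":0}]' 1 10
python3 - <<'E'
from h import *
for i in range(4):
    go((.5097,.136,.019)); robot.read_camera("scene")
E
```

```text
t: 11.55
tool_pos: [0.51, 0.1358, 0.0198]
orientation: [1.543, 2.729, 0.005]
force: [0.3, 0.2, 0.7]
opening: 0.0006
t 11.55 pos [0.51   0.1358 0.0198] xang 121.02 zax [ 0.007 -0.    -1.   ] F [0.27 0.25 0.72] op 0.0006
delta [ 0.0003 -0.0001  0.0008] spin None
t 11.6 pos [0.51   0.1358 0.0199] xang 121.02 zax [ 0.007 -0.    -1.   ] F [-0.6   0.28  0.4 ] op 0.0005
delta [ 0.0004 -0.0002  0.0009] spin None
t 11.65 pos [0.5101 0.1357 0.02  ] xang 121.02 zax [ 0.007 -0.    -1.   ] F [-0.25  0.5  -0.31] op 0.0007
delta [ 0.0004 -0.0002  0.001 ] spin None
t 11.7 pos [0.51   0.1358 0.02  ] xang 121.02 zax [ 0.007 -0.    -1.   ] F [0.89 0.54 1.25] op 0.0006
delta [ 0.0004 -0.0002  0.001 ] spin None
```

```bash
python3 -m pendant '[{"delta_pos":[0,0,0.0005],"spin":0},{"delta_pos":[0,0,0.001],"spin":0},{"delta_pos":[0,0,0.0015],"spin":0},{"delta_pos":[0,0,0.0015],"spin":0}]' 1 10
python3 - <<'E'
from h import *
F=[]
for i in range(8):
    robot.read_camera("scene"); F.append(robot.read_state()["force"])
print(np.mean(F,0)); go((.5097,.136,.019))
E
```

```text
t: 12.15
tool_pos: [0.5099, 0.1357, 0.0183]
orientation: [1.543, 2.729, 0.004]
force: [0.4, -0.8, -0.1]
opening: 0.0001
[-0.06678462  0.02621939  0.33547434]
t 12.55 pos [0.5101 0.1357 0.0185] xang 121.02 zax [ 0.007 -0.    -1.   ] F [-0.04 -0.32 -0.59] op 0.0003
delta [ 0.0004 -0.0002 -0.0005] spin None
```

```bash
python3 - <<'E'
from h import *
c=shot("wrist","w9"); cv2.imwrite("pics/w9z.png",cv2.resize(c["color"][150:270,180:340],None,fx=5,fy=5,interpolation=cv2.INTER_CUBIC))
s=robot.read_state(); print(proj(c,s["tool_pos"]),proj(c,[.5097,.136,.022]))
c=shot("top","t9"); cv2.imwrite("pics/t9z.png",cv2.resize(c["color"][140:250,190:320],None,fx=5,fy=5,interpolation=cv2.INTER_CUBIC))
E
```

```text
[[260.12598109 217.79930495]] [[259.85402457 219.1739408 ]]
```

View pics/w9z.png

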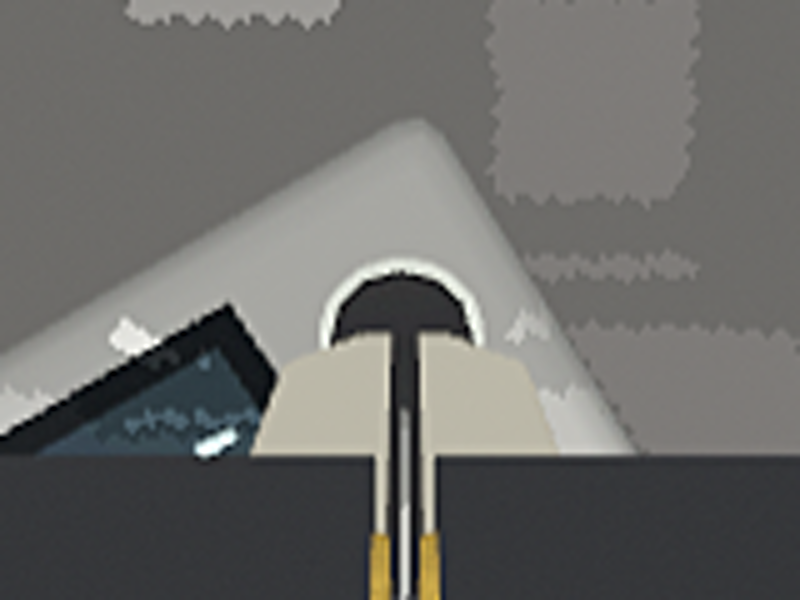

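View pics/t9z.png

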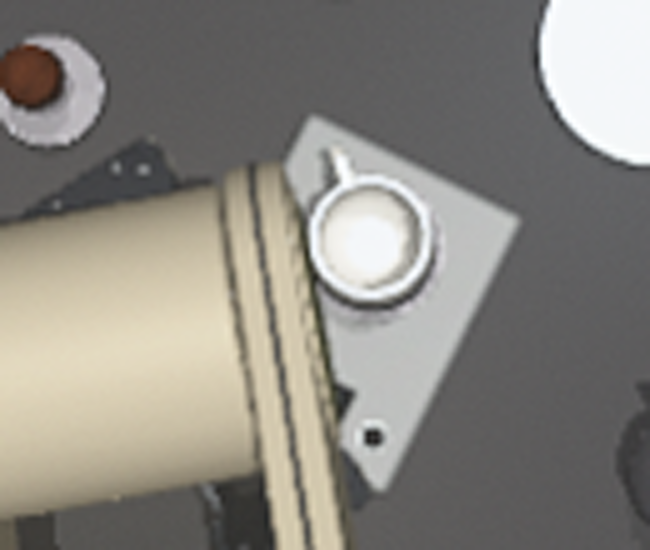

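```bash
cat >> h.py <<'E'
def fz(n=6):
    F=[];Z=[]
    for i in range(n):
        robot.read_camera("scene"); s=robot.read_state(); F.append(s["force"]); Z.append(s["tool_pos"])
    print("t",s["t"],"F",np.round(np.mean(F,0),2),"pos",np.round(np.mean(Z,0),4))
E
python3 -m pendant '[{"delta_pos":[0,0,0.0005],"spin":0},{"delta_pos":[0,0,0.001],"spin":0},{"delta_pos":[0,0,0.001],"spin":0}]' 1 10
python3 -c "
from h import *
fz()"
python3 -m pendant '[{"delta_pos":[0,0,0.0005],"spin":0},{"delta_pos":[0,0,0.001],"spin":0},{"delta_pos":[0,0,0.001],"spin":0}]' 1 10
python3 -c "
from h import *
fz()"
```

```text
t: 12.95
tool_pos: [0.51, 0.1358, 0.0173]
orientation: [1.543, 2.729, 0.005]
force: [0.4, 0.1, 0.3]
opening: 0.0004
t 13.25 F [-0.22 -0.15  0.26] pos [0.51   0.1358 0.0174]
t: 13.55
tool_pos: [0.51, 0.1358, 0.0164]
orientation: [1.543, 2.729, 0.005]
force: [-0.4, 0.2, 0.1]
opening: 0.0004
t 13.85 F [-0.06 -0.48  0.06] pos [0.5101 0.1358 0.0165]
```

```bash
python3 - <<'E'
from h import *
c=shot("scene","s10"); cv2.imwrite("pics/s10z.png",cv2.resize(c["color"][120:240,200:330],None,fx=6,fy=6,interpolation=cv2.INTER_CUBIC))
c=shot("wrist","w10"); cv2.imwrite("pics/w10z.png",cv2.resize(c["color"][150:270,180:340],None,fx=5,fy=5,interpolation=cv2.INTER_CUBIC))
print(robot.read_state()["q"])
E
```

```text
[ 1.64197185e-01  9.52332451e-02  1.86860358e+00 -1.70737151e-03
  1.17090287e+00 -3.76606433e-01]
```

View pics/s10z.png

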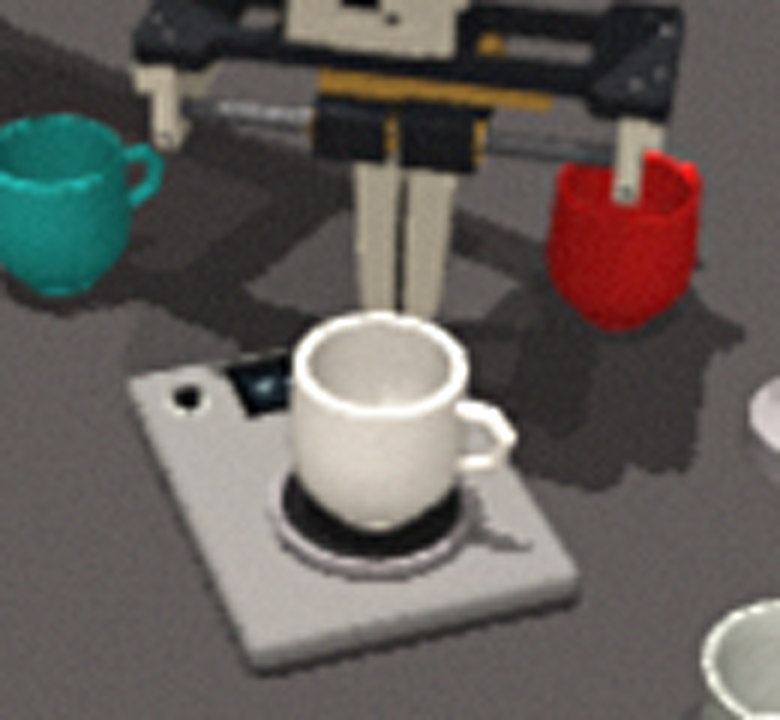

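View pics/w10z.png

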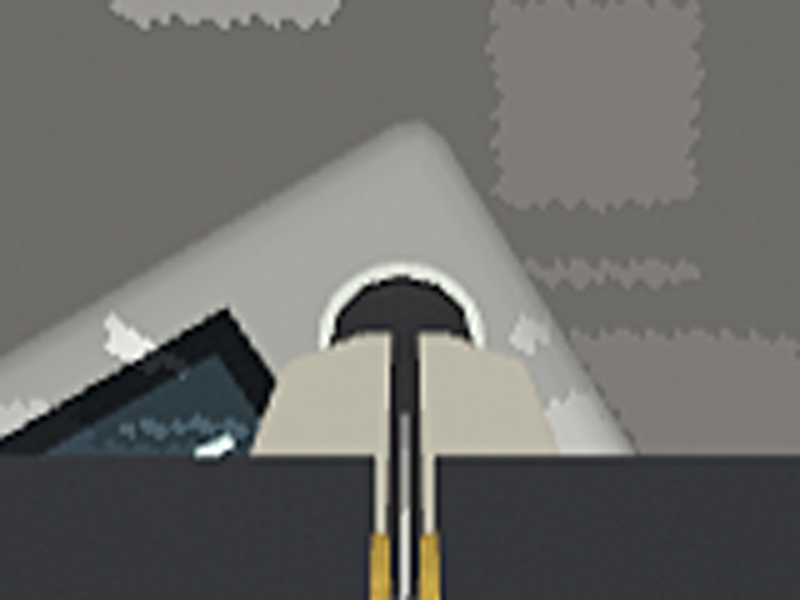

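```bash

python3 -m pendant '[{"delta_pos":[0,0,0.0005],"spin":0},{"delta_pos":[0,0,0.001],"spin":0},{"delta_pos":[0,0,0.001],"spin":0}]' 1 10 | grep -E "tool|force"
python3 -c "
from h import *
fz(4)"
python3 -m pendant '[{"delta_pos":[0,0,0.0005],"spin":0},{"delta_pos":[0,0,0.001],"spin":0},{"delta_pos":[0,0,0.001],"spin":0}]' 1 10| grep -E "tool|force"
python3 -c "
from h import *
fz(4)
c=shot('wrist','w11')"
```

```text
tool_pos: [0.51, 0.1357, 0.0154]
force: [1.1, -0.5, 1.2]
t 14.45 F [-0.01 -0.2   0.26] pos [0.5101 0.1358 0.0155]
tool_pos: [0.5101, 0.1358, 0.0144]
force: [-0.2, 0.7, -0.4]
t 14.95 F [-0.19  0.06  0.23] pos [0.5101 0.1358 0.0145]
```

```bash
python3 - <<'E'
from h import *
c=robot.read_camera("scene")
for p in [(.5071,.1355,.0424),(.5135,.136,.045),(.5135,.136,.055),(.51,.136,.0145),(.51,.136,.022)]: print(p,proj(c,p))
F=[];
c=robot.read_camera("wrist"); t=robot.read_state()["tool_pos"]
print("wrist cam",-c["R"].T@c["t"],"tcp",t, c["R"]@t+c["t"],proj(c,t))
fitr(c,.5098,.136,.022,.01,range(60,180,10),1,.004)
cv2.imwrite("pics/w12z.png",cv2.resize(c["color"][150:270,180:340],None,fx=5,fy=5,interpolation=cv2.INTER_CUBIC))
E
```

```text
(0.5071, 0.1355, 0.0424) [[265.84557025 171.15133574]]
(0.5135, 0.136, 0.045) [[268.1125756  171.25824742]]
(0.5135, 0.136, 0.055) [[268.28306778 167.69749222]]
(0.51, 0.136, 0.0145) [[266.48994303 181.18797159]]
(0.51, 0.136, 0.022) [[266.60625843 178.63889528]]
wrist cam [0.47122843 0.19862446 0.20375837] tcp [0.51015759 0.13579076 0.01453599] [-0.00024178  0.02095106  0.20206349] [[260.14465538 217.84063451]]
fit [0.5092 0.1369] n 12 med|res|mm 0.16
```

View pics/w12z.png

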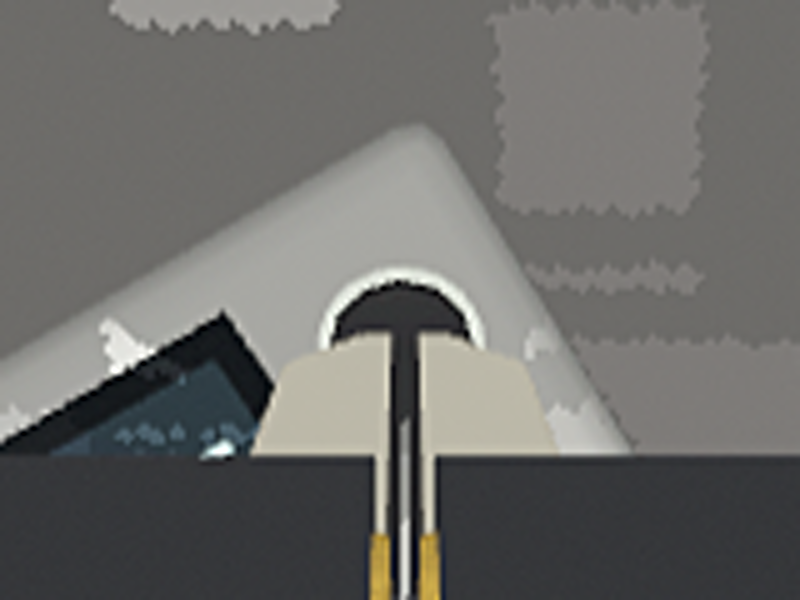

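```bash
python3 - <<'E'
from h import *
c=robot.read_camera("scene")
for z in (.06,.08,.1,.12): print(z,proj(c,[(.587,.182,z),(.433,.09,z),(.51,.136,z)]).round(1).tolist())
for cam in ["scene","top"]:
    c=robot.read_camera(cam); marks(cam,c,["tamper","cup"])
E
```

```text
0.06 [[306.3, 170.5], [229.3, 160.3], [267.2, 165.3]]
0.08 [[307.3, 163.1], [229.0, 153.1], [267.5, 158.0]]
0.1 [[308.2, 155.5], [228.8, 145.6], [267.9, 150.4]]
0.12 [[309.2, 147.7], [228.6, 137.9], [268.2, 142.7]]
scene tamper 0.84 [ 0.653   0.2224 -0.0027]
scene cup 0.69 [0.538  0.2455 0.0049]
scene cup 0.58 [0.5638 0.0573 0.0279]
scene cup 0.58 [ 0.3465  0.0994 -0.0011]
top tamper 0.72 [0.6549 0.2219 0.001 ]
top tamper 0.17 [ 0.6694 -0.0927 -0.0037]
top cup 0.81 [0.5635 0.0564 0.0231]
top cup 0.52 [ 0.3553  0.0996 -0.006 ]
```

```bash

python3 -m pendant '[{"delta_pos":[0,0,0.001],"spin":0},{"delta_pos":[0,0,0.002],"spin":0},{"delta_pos":[0,0,0.002],"spin":0}]' 1 10 | grep -E "tool|force"
python3 -c "
from h import *
fz(4)"
python3 -m pendant '[{"delta_pos":[0,0,0.001],"spin":0},{"delta_pos":[0,0,0.002],"spin":0},{"delta_pos":[0,0,0.002],"spin":0}]' 1 10| grep -E "tool|force"
python3 -c "
from h import *
fz(4)
c=shot('wrist','w13'); c=shot('scene','s13'); cv2.imwrite('pics/s13z.png',cv2.resize(c['color'][120:240,200:330],None,fx=6,fy=6,interpolation=cv2.INTER_CUBIC))"
```

```text
tool_pos: [0.51, 0.1358, 0.0123]
force: [-1.1, 0.8, -0.7]
t 15.95 F [-0.04  0.03 -0.11] pos [0.5101 0.1358 0.0124]
tool_pos: [0.51, 0.1357, 0.0103]
force: [0.2, -0.3, -0.9]
t 16.45 F [0.08 0.01 0.07] pos [0.5101 0.1358 0.0105]
```

View pics/s13z.png

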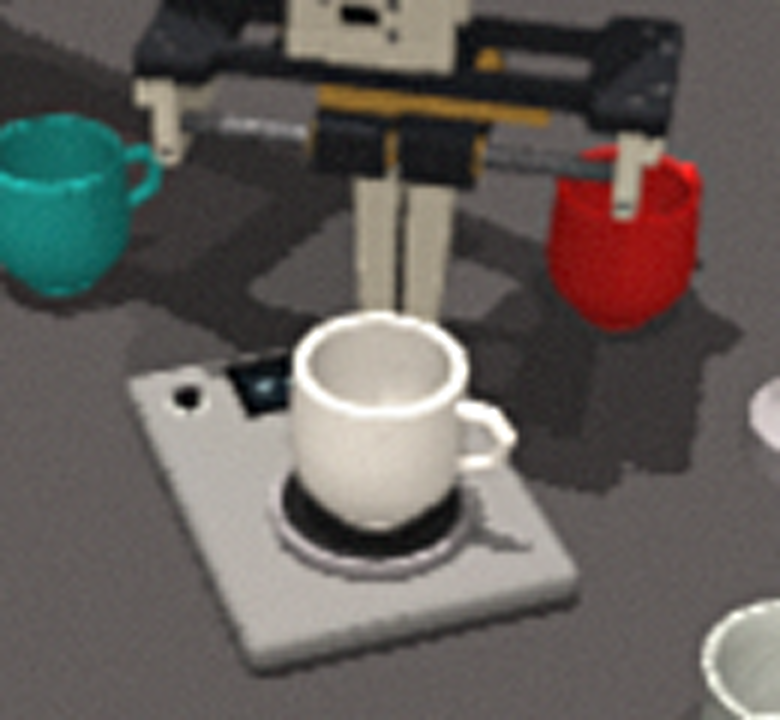

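View pics/w13.png

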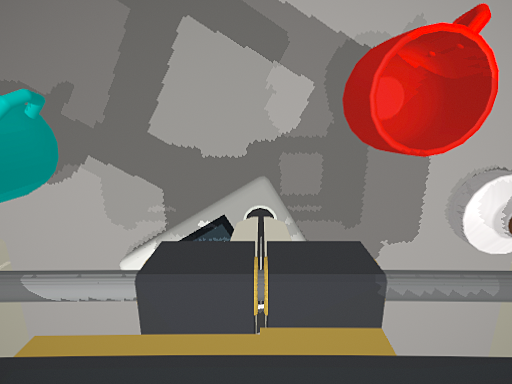

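```bash

python3 -m pendant '[{"delta_pos":[0,0,0.001],"spin":0},{"delta_pos":[0,0,0.002],"spin":0},{"delta_pos":[0,0,0.002],"spin":0}]' 1 10 | grep -E "tool|force"
python3 -c "
from h import *
fz(4)"
python3 -m pendant '[{"delta_pos":[0,0,0.001],"spin":0},{"delta_pos":[0,0,0.002],"spin":0},{"delta_pos":[0,0,0.002],"spin":0}]' 1 10| grep -E "tool|force"
python3 -c "
from h import *
fz(4)"
python3 -m pendant '[{"delta_pos":[0,0,0.0005],"spin":0},{"delta_pos":[0,0,0.001],"spin":0},{"delta_pos":[0,0,0.001],"spin":0}]' 1 10| grep -E "tool|force"
python3 -c "
from h import *
fz(4)"
```

```text
tool_pos: [0.5101, 0.1357, 0.0083]
force: [0.4, -0.0, 0.4]
t 17.05 F [-0.05  0.07  0.37] pos [0.5102 0.1358 0.0085]
tool_pos: [0.5101, 0.1357, 0.0063]
force: [-0.0, 0.1, 0.7]
t 17.55 F [-0.27  0.02  0.18] pos [0.5102 0.1358 0.0065]
tool_pos: [0.5102, 0.1358, 0.0055]
force: [0.1, -0.6, -0.1]
t 18.05 F [ 0.08 -0.47  0.41] pos [0.5102 0.1358 0.0055]
```

```bash

python3 -m pendant '[{"delta_pos":[0,0,0.0005],"spin":0},{"delta_pos":[0,0,0.001],"spin":0},{"delta_pos":[0,0,0.001],"spin":0}]' 1 10 | grep -E "tool|force"
python3 -c "
from h import *
fz(4)"
python3 -m pendant '[{"delta_pos":[0,0,0.0005],"spin":0},{"delta_pos":[0,0,0.001],"spin":0},{"delta_pos":[0,0,0.001],"spin":0}]' 1 10| grep -E "tool|force"
python3 -c "
from h import *
fz(4)
c=shot('wrist','w14');c=shot('top','t14');c=shot('scene','s14')
c=robot.read_camera('wrist');cv2.imwrite('pics/w14z.png',cv2.resize(c['color'][150:270,180:340],None,fx=5,fy=5,interpolation=cv2.INTER_CUBIC))"
```

```text
tool_pos: [0.5102, 0.1358, 0.0045]
force: [-0.7, 0.0, 0.5]
t 18.55 F [-0.08  0.15  0.58] pos [0.5102 0.1358 0.0045]
tool_pos: [0.5102, 0.1358, 0.0035]
force: [0.4, -0.7, 0.1]
t 19.05 F [-0.1   0.64  0.24] pos [0.5103 0.1358 0.0036]
```

View pics/w14z.png

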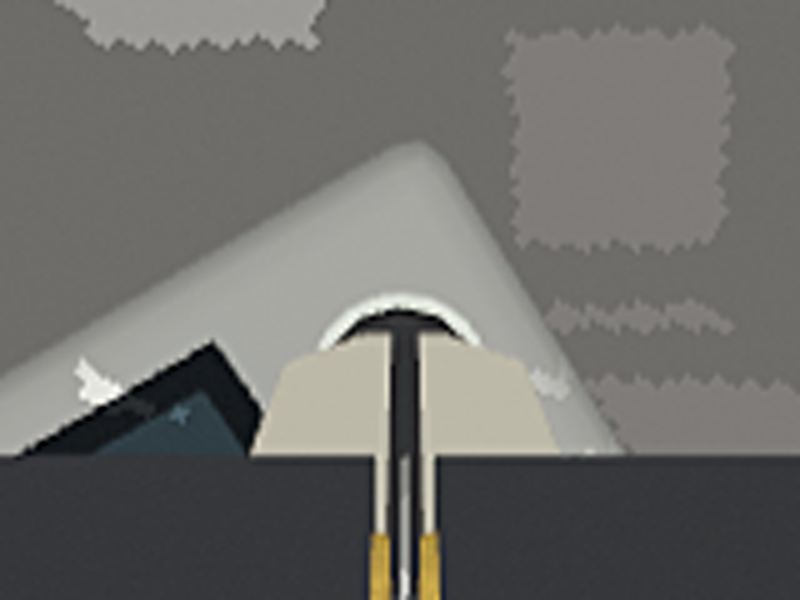

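View pics/s14.png

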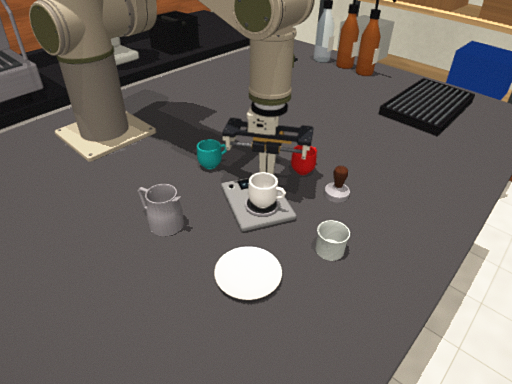

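```bash
python3 - <<'E'
from h import *
im=cv2.imread('pics/s14.png'); cv2.imwrite('pics/s14z.png',cv2.resize(im[130:215,225:315],None,fx=8,fy=8,interpolation=cv2.INTER_CUBIC))
im=cv2.imread('pics/scene7.png'); cv2.imwrite('pics/s7z.png',cv2.resize(im[120:200,225:315],None,fx=8,fy=8,interpolation=cv2.INTER_CUBIC))
E
```

```text
(no output)
```

View pics/s14z.png

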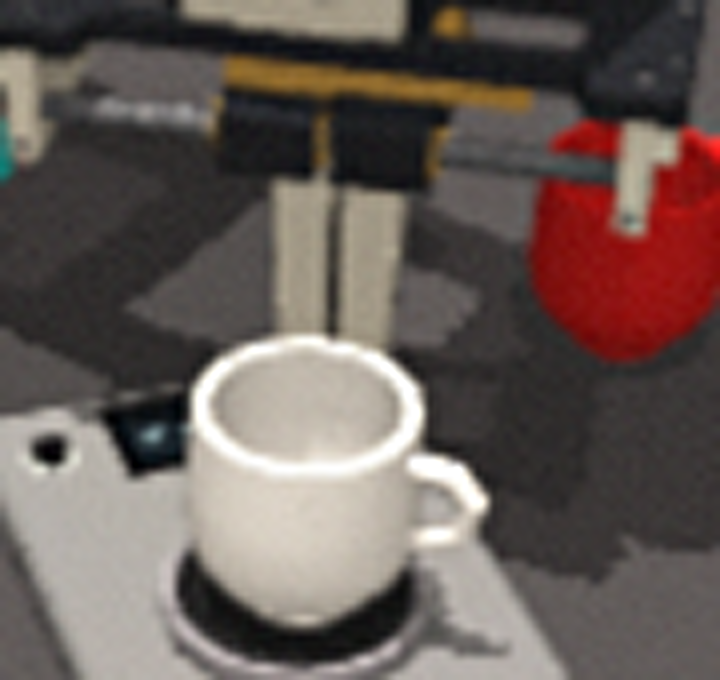

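View pics/s7z.png

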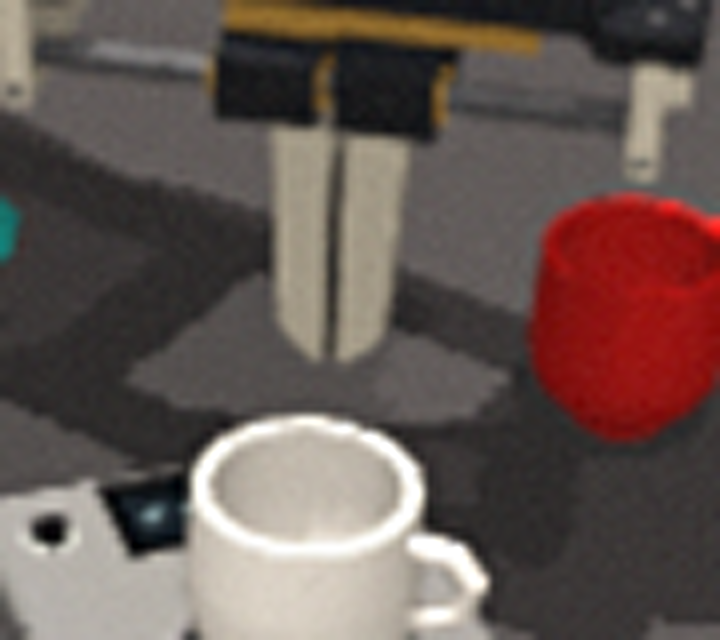

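```bash

python3 -m pendant '[{"delta_pos":[0,0,0.0005],"spin":0},{"delta_pos":[0,0,0.001],"spin":0},{"delta_pos":[0,0,0.001],"spin":0}]' 1 10 | grep -E "tool|force"
python3 -c "
from h import *
fz(5)"
python3 -m pendant '[{"delta_pos":[0,0,0.0005],"spin":0},{"delta_pos":[0,0,0.001],"spin":0},{"delta_pos":[0,0,0.001],"spin":0}]' 1 10| grep -E "tool|force"
python3 -c "
from h import *
fz(5)"
```

```text
tool_pos: [0.5102, 0.1358, 0.0025]
force: [1.2, 0.4, -0.3]
t 19.8 F [ 0.06 -0.49 -0.12] pos [0.5103 0.1358 0.0026]
tool_pos: [0.5102, 0.1358, 0.0015]
force: [0.2, 0.6, 0.2]
t 20.35 F [-0.27 -0.19 -0.09] pos [0.5103 0.1358 0.0016]
```

```bash

for i in 1 2; do :; done
python3 -m pendant '[{"delta_pos":[0,0,0.0005],"spin":0},{"delta_pos":[0,0,0.001],"spin":0},{"delta_pos":[0,0,0.001],"spin":0}]' 1 10 | grep -E "tool|force"
python3 -c "
from h import *
fz(4)"
python3 -m pendant '[{"delta_pos":[0,0,0.0005],"spin":0},{"delta_pos":[0,0,0.001],"spin":0},{"delta_pos":[0,0,0.001],"spin":0}]' 1 10| grep -E "tool|force"
python3 -c "
from h import *
fz(4)
c=robot.read_camera('wrist');cv2.imwrite('pics/w15z.png',cv2.resize(c['color'][150:270,180:340],None,fx=5,fy=5,interpolation=cv2.INTER_CUBIC))
print(proj(c,[[.5097,.136,.022],[.5097,.136,.018]]))"
```

```text
tool_pos: [0.5103, 0.1358, 0.0005]
force: [-0.9, 1.0, -0.4]
t 20.85 F [ 0.03  0.24 -0.57] pos [0.5103 0.1358 0.0006]
tool_pos: [0.5104, 0.1358, -0.0004]
force: [0.5, -0.1, 1.1]
t 21.35 F [0.26 0.3  0.16] pos [ 5.104e-01  1.358e-01 -3.000e-04]
[[259.546031   230.02645984]
 [259.52581987 227.49838315]]
```

View pics/w15z.png

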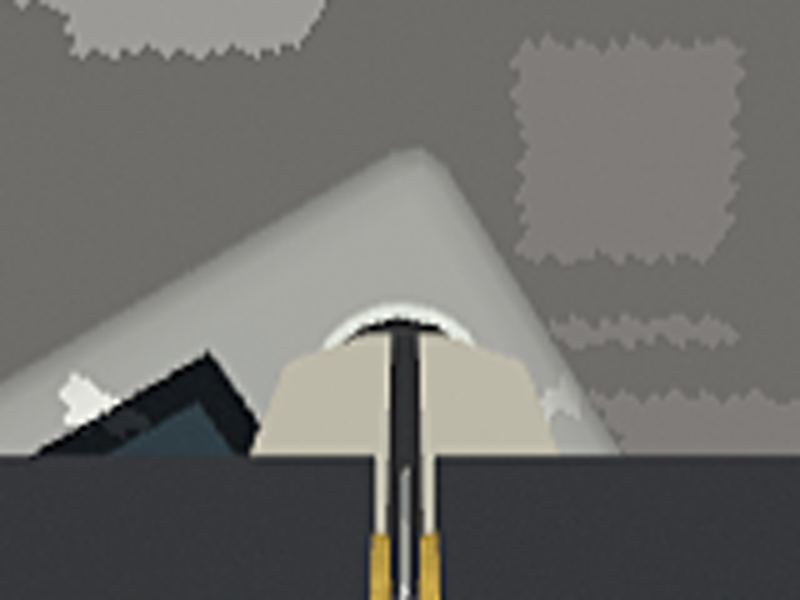

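```bash
python3 - <<'E'
from h import *
c=robot.read_camera("wrist"); print(c["camera_matrix"][0,0])
a=np.radians(121); k=np.array([.5097,.136])
for dz in (0,.005,.01,.015,.02):
    # camera really dz higher -> points dz lower in camera frame
    P=[[*(k+.010*np.array([np.cos(a),np.sin(a)])),.022-dz]]
    f=scale_pts(.5385,.0727,-.515)
    P+= [[*f((-.08,.062)),.018-dz],[*f((-.041,.0265)),.018-dz]]
    print(dz,proj(c,P).round(1).tolist())
E
```

```text
285.87466038897
0 [[259.5, 215.1], [270.4, 180.7], [251.9, 256.0]]
0.005 [[259.5, 212.3], [270.0, 178.8], [252.1, 252.4]]
0.01 [[259.5, 209.7], [269.7, 177.0], [252.3, 248.9]]
0.015 [[259.5, 207.2], [269.5, 175.3], [252.4, 245.6]]
0.02 [[259.5, 204.8], [269.2, 173.6], [252.5, 242.5]]
```

```bash

python3 -m pendant '[{"delta_pos":[0,0,0.0005],"spin":0},{"delta_pos":[0,0,0.001],"spin":0},{"delta_pos":[0,0,0.001],"spin":0}]' 1 10 | grep -E "tool|force"
python3 -c "
from h import *
fz(4)"
python3 -m pendant '[{"delta_pos":[0,0,0.0005],"spin":0},{"delta_pos":[0,0,0.001],"spin":0},{"delta_pos":[0,0,0.001],"spin":0}]' 1 10| grep -E "tool|force"
python3 -c "
from h import *
fz(4)"
```

```text
tool_pos: [0.5104, 0.1358, -0.0014]
force: [-0.2, 0.5, 2.3]
t 21.95 F [-0.18  0.06  2.25] pos [ 0.5104  0.1358 -0.0013]
tool_pos: [0.5104, 0.1358, -0.0023]
force: [-0.6, -0.5, 1.3]
t 22.45 F [-0.83 -0.23  1.91] pos [ 0.5104  0.1358 -0.0023]
```

```bash

python3 -m pendant '[{"delta_pos":[0,0,0.0005],"spin":0},{"delta_pos":[0,0,0.001],"spin":0},{"delta_pos":[0,0,0.001],"spin":0}]' 1 10 | grep -E "tool|force"
python3 -c "
from h import *
fz(6)"
python3 -m pendant '[{"delta_pos":[0,0,0.0005],"spin":0},{"delta_pos":[0,0,0.0008],"spin":0},{"delta_pos":[0,0,0.0008],"spin":0}]' 1 10| grep -E "tool|force"
python3 -c "
from h import *
fz(6)"
```

```text
tool_pos: [0.5104, 0.1358, -0.0033]
force: [-1.4, -0.2, 2.4]
t 23.05 F [-1.02 -0.22  2.98] pos [ 0.5104  0.1358 -0.0033]
tool_pos: [0.5104, 0.1358, -0.0036]
force: [-4.4, -1.4, 9.2]
t 23.65 F [-4.08 -1.28  8.42] pos [ 0.5104  0.1358 -0.0035]
```

Fz rose from 2 N to 3 N and then jumped to 8 N with no further travel, so the key is bottomed. Retreating now.

```bash

python3 -m pendant '[{"delta_pos":[0,0,-0.004],"spin":0},{"delta_pos":[0,0,-0.02],"spin":0},{"delta_pos":[0,0,-0.06],"spin":0},{"delta_pos":[0,0,-0.1],"spin":0},{"delta_pos":[0,0,-0.14],"spin":0},{"delta_pos":[0,0,-0.18],"spin":0},{"delta_pos":[-0.03,0,-0.22],"spin":0},{"delta_pos":[-0.07,0,-0.24],"spin":0},{"delta_pos":[-0.11,0,-0.24],"spin":0},{"delta_pos":[-0.15,0,-0.24],"spin":0}]'
python3 -m pendant '[{"delta_pos":[-0.02,0,0],"spin":0},{"delta_pos":[-0.02,0,0],"spin":0},{"delta_pos":[-0.02,0,0],"spin":0},{"delta_pos":[-0.02,0,0],"spin":0}]'
python3 - <<'E'
from h import *
c=shot("wrist","w16"); cup=fitr(c,.5663,.0592,.088,.029,range(60,340,10),-1); print("off mm",(cup-[.5645,.0585])*1e3)
overlay(c,(.538,.0725,-.515),(*cup,.4),"ov16",(0,0,512,384),1.5)
c=shot("scene","s16"); pan=fitr(c,*PAN,.026,.033,range(-110,20,5),1); cup=fitr(c,.5645,.0588,.088,.029,range(90,200,10),-1); print("off",(cup-pan)*1e3)
go((.5,0,.2)); marks("scene",c,["tamper","jug","dosing_cup","saucer"])
E
```

```text
t: 24.65
tool_pos: [0.5874, 0.0061, 0.2385]
orientation: [1.541, 2.727, 0.007]
force: [0.8, -0.1, -0.2]
opening: 0.0005
t: 25.05
tool_pos: [0.5972, -0.01, 0.2384]
orientation: [1.541, 2.728, 0.007]
force: [0.5, 1.1, 0.5]
opening: 0.0007
fit [0.5663 0.059 ] n 28 med|res|mm 0.25
off mm [1.75442929 0.50725462]
fit [0.5626 0.0588] n 26 med|res|mm 0.43
fit [0.5642 0.0589] n 11 med|res|mm 0.23
off [1.66112721 0.11142462]
t 25.15 pos [ 0.5973 -0.0099  0.2387] xang 121.14 zax [ 0.01 -0.   -1.  ] F [-0.03 -0.67 -0.07] op 0.0004
delta [ 0.059  -0.0785  0.0377] spin None
scene tamper 0.87 [0.6532 0.2218 0.0015]
scene jug 0.73 [ 0.4447 -0.1041  0.004 ]
scene dosing_cup 0.79 [ 7.353e-01  6.340e-02 -1.000e-04]
scene dosing_cup 0.71 [ 0.4417 -0.1047  0.0019]
scene saucer 0.68 [ 0.6656 -0.0903  0.0023]
scene saucer 0.53 [0.5605 0.058  0.0232]
```

View pics/ov16.png

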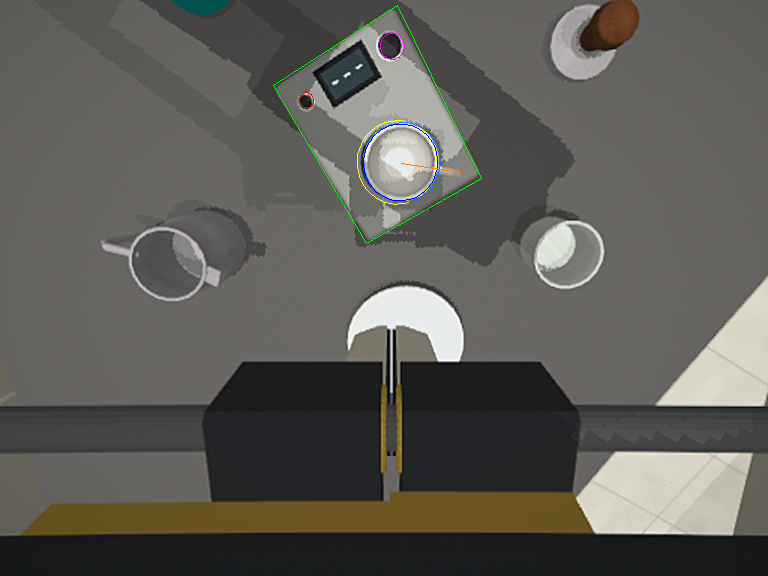

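View pics/s16.png

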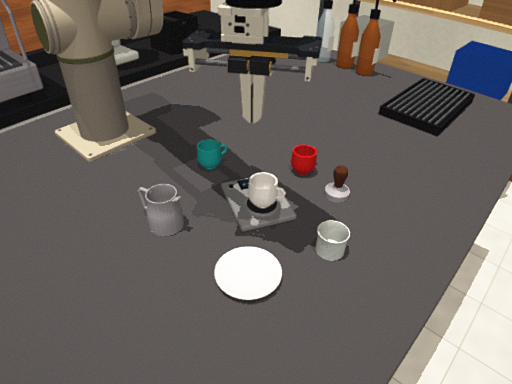

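The cup is upright in the middle of the pan, about 1.8 mm off. The keys are up, the bystanders have not moved, and the arm is clear.

```bash
python3 -c "
from plant import robot
print(robot.close_job())"
```

```text
the job is handed in; nothing more can be done
None
```

The cup now stands upright about 1.8 mm from the centre of the pan. The tare key was pressed to its stop, and the job was handed in at about 25 s of the 56 s allowed.

- **Moving the cup:** I pushed the cup's belly with the closed fingertips in one short, slow run along the line to the centre. I paused twice to look and never gripped or lifted it.
- **Cup position:** The wrist and scene cameras gave the same offset within about 0.5 mm, and the press did not shift the cup. I left the last 1.8 mm because a correcting tap would have had to come from the handle side.
- **Tare key:** The force rose from 2 to 3 N, then jumped to 8.4 N with almost no further travel, so I take the key as fully down. The key's travel is not reported, so this rests on force alone.
- **Power key and surroundings:** Nothing came near the power key. In the last pictures the tamper, jug, dosing cup and saucer look unmoved, and the arm was clear with no contact force.

**Fingertip position:** The real fingertip ends turned out to be about 23 mm above the reported tool point. I found this because the first press attempts met nothing, so I came down in small steps while watching the force. The cup was therefore touched about 35 mm above the pan, a little above its widest point, and it slid without tipping.

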